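Try the parts-tin lids and scrap the stiff one

ROBOT

A 6-joint arm with a two-finger parallel gripper is mounted at the origin on the work surface. World frame = base frame: x ahead of the robot, y to its left, z up, the work surface at z = 0. Lengths are in m, angles in rad, forces in N, time in s.
With the tool pointing down it reaches from about 0.3 to 0.75 m from the base axis. Payload 8.5 kg.
Tool frame: the origin (TCP) lies at the very end of the fingers, on their centre line; the grasp point (between the pads) lies 19 mm behind it; z points along the fingers, y is the line along which they close (so a half turn about z gives the same grasp; the last joint's range is limited). The gripper opens to 88 mm and grips with 3 to 60 N. Pads are 18 mm wide; open, the fingers measure 123 mm over their backs; the gripper's body (75 mm by 187 mm) begins 45 mm behind the grasp point.
Start: joints at [-1.383, 0.381, 1.297, -0, 1.464, -0.215], TCP at [0.216, -0.506, 0.239] pointing down, gripper open.
Joint ranges: [-3.11, 3.11], [-0.89, 2.33], [0.22, 2.48], [-1.42, 4.56], [0.17, 2.85], [-2.88, 2.88]. Speed limits (rad/s): [2.39, 2.39, 3.14, 3.14, 3.14, 3.14].

INTERFACE

Orientations are given as a 3x3 rotation matrix whose columns are the frame's x, y, z axes.
In Python, from workcell import sense, imaging, hand_in gives the robot as it stands.
- The arm moves only by the shell command python3 -m crank 'ROWS' [OPENING]. ROWS is JSON, a list of rows, each a list of 4 numbers: the shift along the world's x, y, z in units of 40 mm (1.0 is 40 mm), then the turn about the world's z in units of 6 degrees (1.0 is 6 degrees). In form: [[dx, dy, dz, twist], ...]. A call has 1 to 12 rows; each row shifts and turns the commanded pose from where the row before left it; what a row does not reach is not made up. A row lasts 1/12 s, in which the tool goes at most 41.7 mm and 7.16 degrees, less where a joint would pass 70% of its speed; a pose out of reach is approached as far as the arm can. A call is refused whole if a number of a shift passes 1 or a number of a turn 1, either way. A call with a gripper value outside its range is refused whole. OPENING is the finger opening in mm, from 0 to 88.1, set as the call begins (- or left out, the last holds). The fingers move at their own pace and stop on an object; the grip force is fixed at half the most. Time passes only in rows, so rows that do not move let the fingers close. It gives the time, the measured TCP pose, the force, the opening and the grip force at its end, in the units of the state.
- sense(): the state, without advancing time (a new reading comes with each control period).
- imaging.capture(name): name is "scene" or "top"; returns a dict with "image" (480x640x3 uint8, blue, green, red), "mtx" (3x3 intrinsics, pixels), "dist" ([k1, k2, p1, p2, k3] as OpenCV has them; the pictures are not rectified), "camera_from_world" (4x4, takes a point from world to camera coordinates). Camera axes: x right, y up, looking along -z (the intrinsics and any distortion apply to the point x, -y, -z); pixel columns grow to the right and rows downward; lengths in m; the calibration is good to about 2 mm. A picture is of the moment at which its call begins. There is no depth.
- hand_in(): hands the job in; it is judged then, once.
The state is a dict: "time_s": time; "qpos": joint angles; "joint_velocities": joint speeds; "tau": joint torques, N m; "tcp_pos": TCP position; "ee_rot": TCP orientation; "contact_force": force on the tool from outside, world axes, zero at the start; "torque": the same for the moment, N m; "gripper_width": finger opening in m; "gripper_force": force on a finger pad.
Only numpy, scipy, OpenCV 4.12 (cv2) and the standard library are available. Lean on these libraries where they do the work, as an engineer would, in place of code of your own. Each camera call takes 0.05 s, during which the arm holds its last target. There are 200 camera calls.

TASK

Two hinged steel jet tins stand on the bench and one has a stiff hinge. Try both lids, the tin on the robot's left first and then the one on its right, swinging each about half-way up (45 degrees): a good lid drops shut by itself when let go, a stiff one stays up. Drop the stiff tin down the sheet-metal chute into the bucket, and leave the good one standing where it is with its lid shut.

Things in the scene. Friction and masses are not known exactly. Their poses are not given: they have to be found in the camera images.
- tin_a: Oblong steel parts tin of brass jets, about 0.5 kg, loose on the bench; body 80 mm (x) by 50 mm (y), 40 mm high lid shut. Origin: centre of its underside, z up. Hinge at the rear (+x), thumb lug in front (-x), which faces the robot within 20 degrees. Lift the tin across its 50 mm width. Exactly one of tin_a and tin_b is stiff; they look the same and either can be on the left (+y).
- tin_b: Second tin, same shape, size, weight and axes as tin_a: 80 mm (x) by 50 mm (y) by 40 mm high, origin at the centre of its underside, hinge at the rear (+x), thumb lug in front (-x).
- lid_a (a joint): Lid angle of tin_a, rad: 0 shut, 1.7 wide open. The lid (80 x 48 x 4 mm) swings up about a line along y, 40 mm along +x of the tin's origin and 36 mm up. Its lug, to pinch by the ends (fingers closing along y), is a cross-bar 16 mm long (y), 9 mm thick, centred 54 mm along -x of the origin and 38 mm up when shut.
- lid_b (a joint): Lid angle of tin_b, rad; lid and lug as on tin_a. On either tin a free lid let go at 45 degrees drops shut within 0.5 s; a stiff one stays where it is left (about 1 N at the lug moves it) and can be pressed shut from above. When letting go, open the fingers past 65 mm or draw them up: closer fingers hold up the lid by its edges.
- chute_mouth (a point): Centre of the open top of the galvanized chute on the bench to the robot's right, level with its rim, 200 mm above the bench. The opening is 170 mm (point x) by 150 mm (point y); the floor slopes down along -y into a low zinc bucket (centre 205 mm along -y, 270 mm wide, 80 mm high). A tin let go just above the middle of the mouth slides into the bucket.
Not all that is in view belongs to the job. Leave any purple look-alike of the tin_a alone. Leave any purple look-alike of the tin_b alone.

How it is judged:
By the outcome, as a careful person would: the job done as asked, in the order asked, and still so for the second after the job is handed in, with the robot touching nothing.
It also fails if it takes over 72 s, if anything falls off the work surface, if the arm or the gripper's body presses on something with over 40 N, if the wrist force passes 120 N, or if a joint passes its speed limit or range.

## Working session

There is one attempt and no reset: what is moved stays moved. The work goes in short steps, Python scripts to look and compute and a shell command to move; the robot and the scene stay as the last step left them, time stands still between calls to the robot, and variables do not carry over. Pictures are saved under pics/ and viewed, at most 10 in all, crops included, and the job is handed in when it is done.

```bash
mkdir -p pics; python3 - <<'E'
from workcell import sense, imaging
import cv2,numpy as np
for n in("scene","top"):
    c=imaging.capture(n); cv2.imwrite(f"pics/{n}0.png",c["image"]); np.savez(f"{n}0.npz",**c)
    M=c["camera_from_world"]; print(n,-M[:3,:3].T@M[:3,3],c["dist"],c["mtx"][0,0])
s=sense(); print(s["time_s"],s["tcp_pos"],s["ee_rot"],s["contact_force"])
E
```

```text
scene [ 1.02809746 -0.11985027  0.95973801] [-0.14345715  0.          0.          0.          0.        ] 506.4549346513287
top [ 0.28464869 -0.06874859  1.50711397] [-0.22146764  0.          0.          0.          0.        ] 620.4657521982415
0.1 [ 0.2155546  -0.50573689  0.23821759] [[ 9.19971185e-01  3.91985916e-01 -2.43875498e-04]
 [ 3.91985903e-01 -9.19970377e-01  1.24784005e-03]
 [ 2.64777490e-04 -1.24357264e-03 -9.99999192e-01]] [-0.39194337  0.12591959 -0.35175271]
```

View pics/scene0.png

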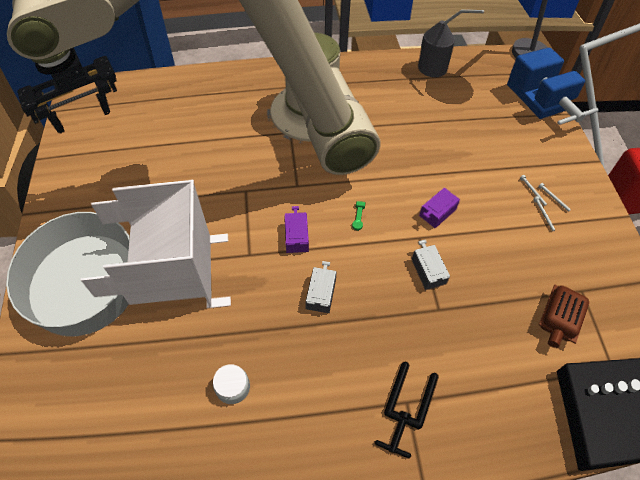

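View pics/top0.png

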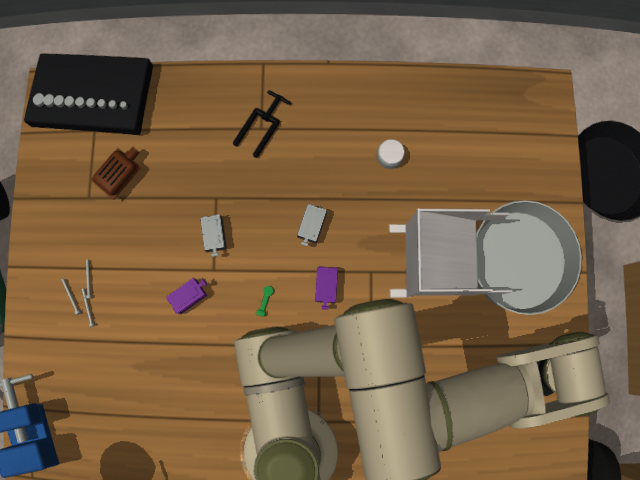

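The scene picture shows two steel tins at (321,288) and (431,265), and purple look-alikes at (297,231) and (440,207). In the top picture the steel tins are at (213,233), which is the robot's left, and (313,224), its right. The purple ones are at (187,295) and (326,286). The steel ones fit the description and the purple ones are to be left alone. The chute mouth is around (440,252) in top. Next I'll confirm in an enlarged crop and measure.

```bash
cat > h.py <<'E'
import cv2,numpy as np
from workcell import sense, imaging
def load(n): return dict(np.load(n+".npz"))
def ray(c,uv):
    p=cv2.undistortPoints(np.float64([[uv]]),c["mtx"],c["dist"])[0,0]
    M=c["camera_from_world"];R=M[:3,:3]
    d=R.T@np.array([p[0],-p[1],-1]); return -R.T@M[:3,3],d/np.linalg.norm(d)
def plane(c,uv,z):
    o,d=ray(c,uv); return o+d*(z-o[2])/d[2]
def tri(c1,u1,c2,u2):
    o1,d1=ray(c1,u1);o2,d2=ray(c2,u2)
    t=np.linalg.lstsq(np.stack([d1,-d2],1),o2-o1,rcond=None)[0]
    a,b=o1+t[0]*d1,o2+t[1]*d2
    return (a+b)/2,np.linalg.norm(a-b)
def proj(c,P):
    M=c["camera_from_world"];q=M[:3,:3]@np.asarray(P)+M[:3,3]
    return cv2.projectPoints(np.array([[[q[0],-q[1],-q[2]]]]),np.zeros(3),np.zeros(3),c["mtx"],c["dist"])[0][0,0]
def tinmask(c):
    hsv=cv2.cvtColor(c["image"],cv2.COLOR_BGR2HSV)
    return cv2.inRange(hsv,(0,0,120),(180,60,255))
E
python3 - <<'E'
from h import *
T,S=load("top0"),load("scene0")
for c,pts in((T,[(213,233),(313,224)]),(S,[(431,265),(321,288)])):
    m=tinmask(c); n,l,st,ce=cv2.connectedComponentsWithStats(m)
    for p in pts:
        k=l[p[1]-6:p[1]+7,p[0]-6:p[0]+7]; k=np.bincount(k[k>0]).argmax()
        cn=cv2.findContours((l==k).astype(np.uint8),0,1)[0]
        print(p,st[k],ce[k].round(1))
a=cv2.resize(T["image"][195:265,190:340],None,fx=5,fy=5,interpolation=cv2.INTER_CUBIC)
b=cv2.resize(S["image"][235:315,295:455],None,fx=4.6875,fy=3,interpolation=cv2.INTER_CUBIC)
cv2.imwrite("pics/crop.png",np.vstack([a,b])[:600])
E
```

```text
(213, 233) [200 214  24  43 668] [211.7 232.8]
(313, 224) [297 204  29  42 681] [311.1 223.1]
(431, 265) [415 240  35  43 772] [431.4 262.2]
(321, 288) [306 261  30  46 885] [321.  285.2]
```

View pics/crop.png

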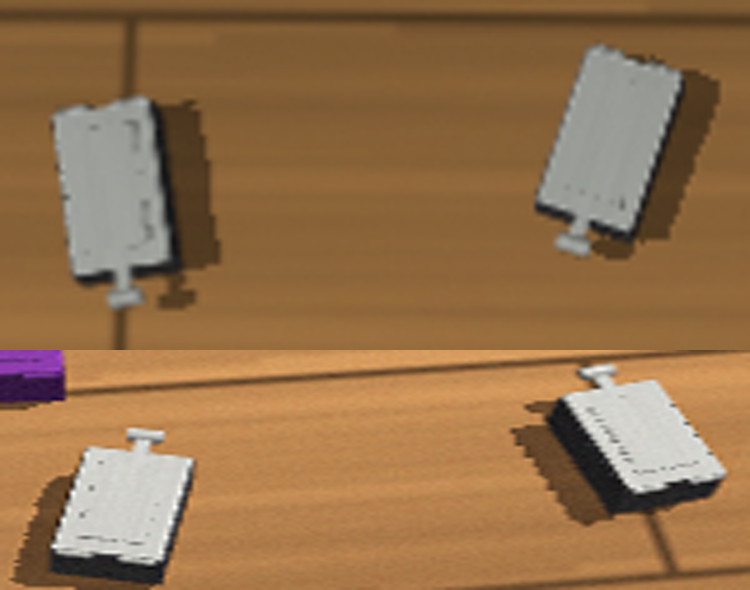

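The crop shows both steel tins, lids shut and lugs toward the robot: at about (213,233) and (313,224) in top, and (431,265) and (321,288) in scene. Both are bare steel, so these are the two meant. Now I'll triangulate the lid rectangles and lugs.

```bash
cat >> h.py <<'E'
def parts(c,p):
    m=tinmask(c); n,l,st,ce=cv2.connectedComponentsWithStats(m)
    k=l[p[1]-6:p[1]+7,p[0]-6:p[0]+7]; k=np.bincount(k[k>0]).argmax()
    m=cv2.morphologyEx((l==k).astype(np.uint8)*255,cv2.MORPH_CLOSE,np.ones((3,3)))
    m=cv2.resize(m,None,fx=4,fy=4,interpolation=cv2.INTER_LINEAR)
    m=(m>127).astype(np.uint8)
    body=cv2.morphologyEx(m,cv2.MORPH_OPEN,cv2.getStructuringElement(2,(41,41)))
    rest=m&~cv2.dilate(body,np.ones((9,9)))
    n,l,st,ce=cv2.connectedComponentsWithStats(rest)
    k=1+st[1:,4].argmax()
    (cx,cy),_,_=r=cv2.minAreaRect(cv2.findContours(body,0,1)[0][0])
    f=lambda v:(np.asarray(v)+.5)/4-.5
    ys,xs=np.where(l==k); d=np.hypot(xs-cx,ys-cy); s=d>d.max()-13   # the cross-bar end
    return f((cx,cy)),f(cv2.boxPoints(r)),f((xs[s].mean(),ys[s].mean()))
E
python3 - <<'E'
from h import *
T,S=load("top0"),load("scene0")
for n,p,q in(("L",(213,233),(431,265)),("R",(313,224),(321,288))):
    bt,xt,lt=parts(T,p); bs,xs,ls=parts(S,q)
    print(n,bt,lt,bs,ls)
    P,e=tri(T,bt,S,bs); Q,f=tri(T,lt,S,ls); print(" lid",P.round(4),e.round(4)," lug",Q.round(4),f.round(4))
    for c,b,x,l in((T,bt,xt,lt),(S,bs,xs,ls)):
        B=plane(c,b,.040);G=plane(c,l,.038);d=B-G;C=[plane(c,v,.04) for v in x]
        print("  plane lid",B.round(4),"lug",G.round(4),"dist",np.hypot(*d[:2]).round(4),"yaw",np.degrees(np.arctan2(d[1],d[0])).round(1),
          "sides",[np.linalg.norm(C[i]-C[i-1]).round(3) for i in(1,2)],[np.degrees(np.arctan2(*(C[i]-C[i-1])[1::-1])).round(1) for i in (0,1,2,3)])
E
```

```text
L [211.69618225 232.06925964] [214.47086466 254.27255639] [431.68664551 263.00653076] [421.86739865 241.16976351]
 lid [0.5262 0.1952 0.0343] 0.0005  lug [0.4716 0.186  0.0377] 0.0004
  plane lid [0.5252 0.194  0.04  ] lug [0.4716 0.1857 0.038 ] dist 0.0543 yaw 8.7 sides [np.float64(0.049), np.float64(0.081)] [np.float64(9.3), np.float64(-82.5), np.float64(-171.0), np.float64(97.6)]
  plane lid [0.5293 0.1935 0.04  ] lug [0.4719 0.1861 0.038 ] dist 0.0579 yaw 7.4 sides [np.float64(0.049), np.float64(0.089)] [np.float64(-169.3), np.float64(111.2), np.float64(9.5), np.float64(-70.3)]
R [311.2875061  222.63751221] [303.97719595 243.7035473 ] [320.79656982 285.74679565] [325.56993671 262.56677215]
 lid [ 0.551  -0.0461  0.0342] 0.0001  lug [ 0.4991 -0.0292  0.0369] 0.0001
  plane lid [ 0.55   -0.0462  0.04  ] lug [ 0.499  -0.0292  0.038 ] dist 0.0538 yaw -18.5 sides [np.float64(0.084), np.float64(0.047)] [np.float64(71.8), np.float64(-17.5), np.float64(-108.3), np.float64(162.3)]
  plane lid [ 0.554  -0.0465  0.04  ] lug [ 0.4998 -0.0293  0.038 ] dist 0.0569 yaw -17.5 sides [np.float64(0.086), np.float64(0.05)] [np.float64(-109.6), np.float64(163.1), np.float64(69.9), np.float64(-18.3)]
```

```bash
python3 -m crank '[[0,0,0.8,0],[0.2,0.8,0.2,-0.1],[0.3,0.8,0,-0.1],[0.3,0.8,0,-0.1],[0.3,0.8,0,-0.1],[0.3,0.8,0,-0.1],[0.3,0.8,0,-0.1],[0.3,0.8,0,-0.1],[0.3,0.8,0,-0.1],[0.3,0.8,0,-0.1],[0.3,0.8,0,-0.1],[0.3,0.8,0,-0.1]]' 50; python3 -m crank '[[0.3,0.8,0,-0.2],[0.3,0.8,0,-0.2],[0.3,0.8,0,-0.2],[0.3,0.8,-0.2,-0.2],[0.3,0.8,-0.4,-0.2],[0.3,0.8,-0.6,-0.1],[0.3,0.8,-0.8,-0.1],[0.3,0.8,-0.8,-0.1],[0.3,0.8,-0.6,0],[0,0,0,0],[0,0,0,0]]'
```

```text
time_s: 1.1
tcp_pos: [0.3437, -0.1523, 0.2787]
ee_rot: [[0.959, 0.283, -0.0], [0.283, -0.959, 0.0], [-0.0, -0.0, -1.0]]
contact_force: [1.2, -0.3, 0.2]
gripper_width: 0.0499
gripper_force: 0.0
time_s: 2.02
tcp_pos: [0.4483, 0.1278, 0.1487]
ee_rot: [[0.988, 0.154, -0.003], [0.154, -0.988, -0.0], [-0.003, -0.0, -1.0]]
contact_force: [0.1, -0.4, -0.2]
gripper_width: 0.05
gripper_force: 0.0
```

```bash
python3 -m crank '[[0.25,0.7,0,0],[0.25,0.7,-0.4,0],[0,0,0,0],[0,0,0,0]]'; python3 - <<'E'
from h import *
s=sense();print(s["tcp_pos"],(np.array([.4686,.1852,.029])-s["tcp_pos"])/.04)
E
```

```text
time_s: 2.35
tcp_pos: [0.469, 0.1825, 0.1343]
ee_rot: [[0.988, 0.152, 0.0], [0.152, -0.988, -0.0], [0.0, 0.0, -1.0]]
contact_force: [0.4, 0.6, 0.3]
gripper_width: 0.0499
gripper_force: 0.0
[0.46896399 0.18246392 0.13433721] [-0.00909964  0.06840198 -2.63343023]
```

```bash
python3 -m crank '[[0,0.07,-0.7,0],[0,0,-0.7,0],[0,0,-0.6,0],[0,0,-0.4,0],[0,0,-0.23,0],[0,0,0,0],[0,0,0,0]]'; python3 -m crank '[[0,0,0,0],[0,0,0,0],[0,0,0,0],[0,0,0,0],[0,0,0,0],[0,0,0,0]]' 8
```

```text
time_s: 2.93
tcp_pos: [0.4694, 0.1849, 0.0297]
ee_rot: [[0.989, 0.15, 0.001], [0.15, -0.989, 0.0], [0.001, 0.0, -1.0]]
contact_force: [-0.9, -0.1, 0.3]
gripper_width: 0.0498
gripper_force: 0.0
time_s: 3.43
tcp_pos: [0.469, 0.1857, 0.0289]
ee_rot: [[0.989, 0.151, 0.0], [0.151, -0.989, 0.0], [0.0, 0.0, -1.0]]
contact_force: [-0.3, -0.8, 2.2]
gripper_width: 0.0154
gripper_force: 30.0
```

```bash
python3 -m crank '[[0.01,0,0.15,0],[0.015,0,0.15,0],[0.03,0.005,0.15,0],[0.035,0.005,0.15,0],[0.05,0.01,0.145,0],[0.055,0.01,0.145,0],[0.07,0.01,0.135,0],[0.07,0.01,0.135,0],[0.085,0.015,0.125,0],[0.09,0.015,0.125,0],[0.1,0.015,0.115,0],[0.1,0.015,0.115,0]]'; python3 -m crank '[[0,0,0,0],[0,0,0,0]]'; python3 - <<'E'
from h import *
c=imaging.capture("scene"); t=imaging.capture("top")
np.savez("s1.npz",**c)
a=cv2.resize(c["image"][190:310,350:510],(480,360));b=cv2.resize(t["image"][180:280,150:290],(480,343))[:343]
o=np.zeros((360,960,3),np.uint8);o[:,:480]=a;o[:343,480:]=b
cv2.imwrite("pics/lift1.png",cv2.resize(o,(800,300)))
E
```

```text
time_s: 4.43
tcp_pos: [0.4977, 0.1901, 0.0947]
ee_rot: [[0.989, 0.151, 0.0], [0.151, -0.989, 0.0], [0.0, -0.0, -1.0]]
contact_force: [0.1, -0.1, -3.0]
gripper_width: 0.0151
gripper_force: 30.0
time_s: 4.6
tcp_pos: [0.4977, 0.1901, 0.0945]
ee_rot: [[0.989, 0.151, 0.001], [0.151, -0.989, 0.0], [0.001, -0.0, -1.0]]
contact_force: [0.2, -0.2, -0.5]
gripper_width: 0.015
gripper_force: 30.0
```

View pics/lift1.png

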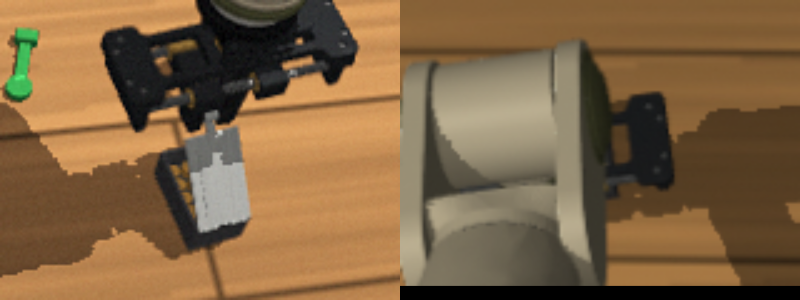

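The left lid is up at about 45°, its lug pinched at scene about (392,237) and brass jets visible inside. I'll let go and look.

```bash
python3 -m crank '[[0,0,0,0],[0,0,0,0],[0,0,0,0],[0,0,0,0],[0,0,0,0],[0,0,0,0],[0,0,0,0],[0,0,0,0],[0,0,0,0],[0,0,0,0],[0,0,0,0],[0,0,0,0]]' 88; python3 -m crank '[[0,0,0.5,0],[0,0,0.8,0],[0,0,0.8,0],[0,0,0.5,0],[0,0,0,0],[0,0,0,0]]'; python3 - <<'E'
from h import *
c=imaging.capture("scene")
cv2.imwrite("pics/rel1.png",cv2.resize(c["image"][190:310,350:510],(640,480)))
E
```

```text
time_s: 5.7
tcp_pos: [0.4973, 0.1901, 0.0943]
ee_rot: [[0.989, 0.151, -0.0], [0.151, -0.989, 0.0], [-0.0, -0.0, -1.0]]
contact_force: [0.3, -0.2, 0.5]
gripper_width: 0.0878
gripper_force: 0.0
time_s: 6.2
tcp_pos: [0.4974, 0.1901, 0.1988]
ee_rot: [[0.989, 0.151, 0.002], [0.151, -0.989, 0.0], [0.002, 0.0, -1.0]]
contact_force: [-0.3, -0.1, -0.9]
gripper_width: 0.0877
gripper_force: 0.0
```

View pics/rel1.png

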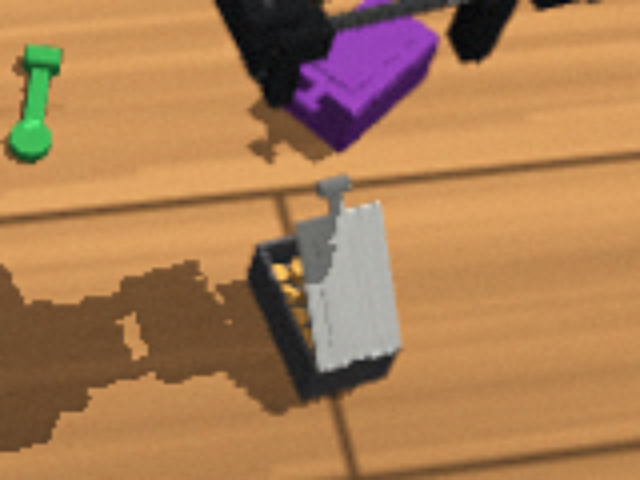

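The left lid stays up after release: lug at scene about (433,237), box open with jets showing. So the left tin is the stiff one. I'll press it shut from above while I'm here, then try the right lid as asked.

```bash
python3 -m crank '[[0,0,-0.5,0],[0,0,-0.5,0],[0,0,-0.4,0],[0,0,-0.3,0],[0,0,-0.3,0],[0,0,-0.3,0],[0,0,-0.3,0],[0,0,-0.3,0],[0,0,-0.3,0],[0,0,-0.3,0],[0,0,-0.2,0],[0,0,0,0]]' 0;python3 -m crank '[[0,0,-0.1,0],[0,0,-0.1,0],[0,0,0,0],[0,0,0,0]]'
```

```text
time_s: 7.25
tcp_pos: [0.4959, 0.1898, 0.0479]
ee_rot: [[0.989, 0.151, -0.005], [0.151, -0.989, -0.001], [-0.005, -0.0, -1.0]]
contact_force: [0.2, -0.1, -0.6]
gripper_width: 0.0101
gripper_force: 0.0
time_s: 7.58
tcp_pos: [0.4971, 0.1901, 0.0424]
ee_rot: [[0.989, 0.151, -0.0], [0.151, -0.989, -0.0], [-0.0, -0.0, -1.0]]
contact_force: [-2.2, -0.9, 1.6]
gripper_width: 0.0005
gripper_force: 23.5
```

```bash
python3 -m crank '[[0,0,-0.03,0],[0,0,0.5,0],[0,0,0.8,0],[0,0,0.8,0],[0,-0.5,0.3,-0.5],[0,-0.8,0,-0.6],[0,-0.8,0,-0.6],[0,-0.8,0,-0.6],[0,-0.8,0,-0.6],[0,-0.8,0,-0.6],[0,-0.8,0,-0.6],[0,-0.15,0,-0.35]]' 0; python3 -m crank '[[0,0,-0.3,0],[0,0,-0.3,0],[0,0,0,0],[0,0,0,0]]' 50; python3 - <<'E'
from h import *
s=sense();print(s["tcp_pos"],(np.array([.496,-.0283,.029])-s["tcp_pos"])/.04, np.degrees(np.arctan2(*s["ee_rot"][1::-1,0])) if hasattr(s["ee_rot"],'shape') else np.degrees(np.arctan2(s["ee_rot"][1][0],s["ee_rot"][0][0])))
c=imaging.capture("scene"); np.savez("scene2.npz",**c)
try:
  b,x,l=parts(c,(431,265)); print("L lid",plane(c,b,.04),"lug",plane(c,l,.038))
except Exception as e: print(e)
E
```

```text
time_s: 8.58
tcp_pos: [0.4973, -0.0317, 0.1369]
ee_rot: [[0.949, -0.316, -0.0], [-0.316, -0.949, -0.001], [0.0, 0.001, -1.0]]
contact_force: [-0.7, -0.5, -2.6]
gripper_width: 0.0005
gripper_force: 28.8
time_s: 8.92
tcp_pos: [0.4974, -0.0277, 0.1132]
ee_rot: [[0.951, -0.309, -0.0], [-0.309, -0.951, 0.0], [-0.0, -0.0, -1.0]]
contact_force: [-0.2, 0.6, -0.2]
gripper_width: 0.0252
gripper_force: 0.0
[ 0.49739861 -0.0276665   0.11320672] [-0.0349652  -0.01583759 -2.10516792] -18.003050468317884
attempt to get argmax of an empty sequence
```

```bash
python3 -m crank '[[-0.03,-0.01,0,0],[0,0,0,0],[0,0,-0.5,0],[0,0,-0.6,0],[0,0,-0.5,0],[0,0,-0.3,0],[0,0,-0.2,0],[0,0,0,0],[0,0,0,0]]' 50; python3 -m crank '[[0,0,0,0],[0,0,0,0],[0,0,0,0],[0,0,0,0],[0,0,0,0],[0,0,0,0]]' 8
```

```text
time_s: 9.72
tcp_pos: [0.4952, -0.028, 0.0289]
ee_rot: [[0.951, -0.309, -0.002], [-0.309, -0.951, 0.001], [-0.002, 0.0, -1.0]]
contact_force: [-3.6, 0.2, -0.8]
gripper_width: 0.0499
gripper_force: 1.7
time_s: 10.22
tcp_pos: [0.4963, -0.0285, 0.0299]
ee_rot: [[0.951, -0.31, 0.001], [-0.31, -0.951, -0.0], [0.001, 0.0, -1.0]]
contact_force: [-8.0, 1.4, 25.2]
gripper_width: 0.0147
gripper_force: 123.4
```

The force is odd (25 N up) and the gripper force is high, so I'll check before lifting.

```bash
python3 -m crank '[[0,0,0,0],[0,0,0,0]]'; python3 - <<'E'
from h import *
c=imaging.capture("scene")
a=cv2.resize(c["image"][220:310,270:470],(800,360))
cv2.imwrite("pics/grip2.png",a)
E
```

```text
time_s: 10.38
tcp_pos: [0.4969, -0.0287, 0.0307]
ee_rot: [[0.951, -0.31, 0.003], [-0.31, -0.951, -0.001], [0.003, -0.0, -1.0]]
contact_force: [-6.6, 1.4, 18.4]
gripper_width: 0.0139
gripper_force: 146.1
```

View pics/grip2.png

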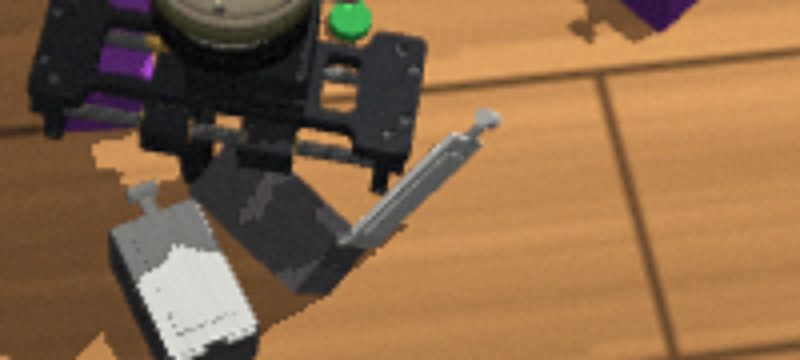

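The left tin came along with the closed fingers, hooked on the lid as I lifted off. It now lies on its side beside the right tin at about image (345,275), lid out toward (390,250). The right tin is at about (316,290), its lug free. I'll open to the width I came down with, go back up the same way, and look again.

```bash
python3 -m crank '[[0,0,0,0],[0,0,0,0],[0,0,0,0],[0,0,0,0],[0,0,0,0],[0,0,0,0]]' 48; python3 -m crank '[[0,0,0.2,0],[0,0,0.3,0],[0,0,0.5,0],[0,0,0.8,0],[0,0,0.8,0],[0,0,0.8,0],[-0.8,0,0.8,0],[-1,0,0,0],[-1,0,0,0],[-0.5,0,0,0],[0,0,0,0],[0,0,0,0]]'; python3 - <<'E'
from h import *
c=imaging.capture("scene"); np.savez("scene3.npz",**c); t=imaging.capture("top"); np.savez("top3.npz",**t)
a=cv2.resize(c["image"][200:310,270:430],(400,275),interpolation=cv2.INTER_CUBIC);b=cv2.resize(t["image"][180:280,250:395],(400,275),interpolation=cv2.INTER_CUBIC)
cv2.imwrite("pics/after.png",np.hstack([a,b]))
E
```

```text
time_s: 10.93
tcp_pos: [0.4964, -0.0298, 0.0311]
ee_rot: [[0.951, -0.309, 0.002], [-0.309, -0.951, -0.003], [0.003, 0.002, -1.0]]
contact_force: [-12.3, -7.8, 22.9]
gripper_width: 0.0476
gripper_force: 131.5
time_s: 11.93
tcp_pos: [0.3663, -0.0286, 0.1949]
ee_rot: [[0.951, -0.31, 0.001], [-0.31, -0.951, -0.001], [0.001, 0.0, -1.0]]
contact_force: [-0.0, -0.1, -3.0]
gripper_width: 0.0485
gripper_force: 125.0
```

View pics/after.png

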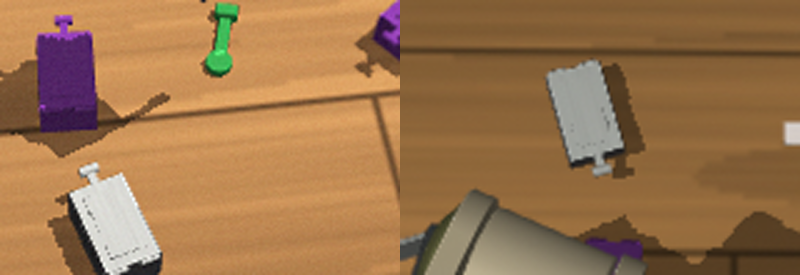

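The right tin has been turned, now with yaw about +15°, but stands shut. The left tin is still on the gripper (125 N on a pad). I need to see the gripper.

```bash
python3 - <<'E'
from h import *
c=load("scene3"); s=sense(); p=proj(c,s["tcp_pos"]); print(p)
u,v=p.astype(int); v0=max(v-100,0);u0=max(u-110,0)
cv2.imwrite("pics/grip3.png",cv2.resize(c["image"][v0:v0+165,u0:u0+220],(800,600),interpolation=cv2.INTER_CUBIC))
E
```

```text
[318.68547675 165.70913351]
```

View pics/grip3.png

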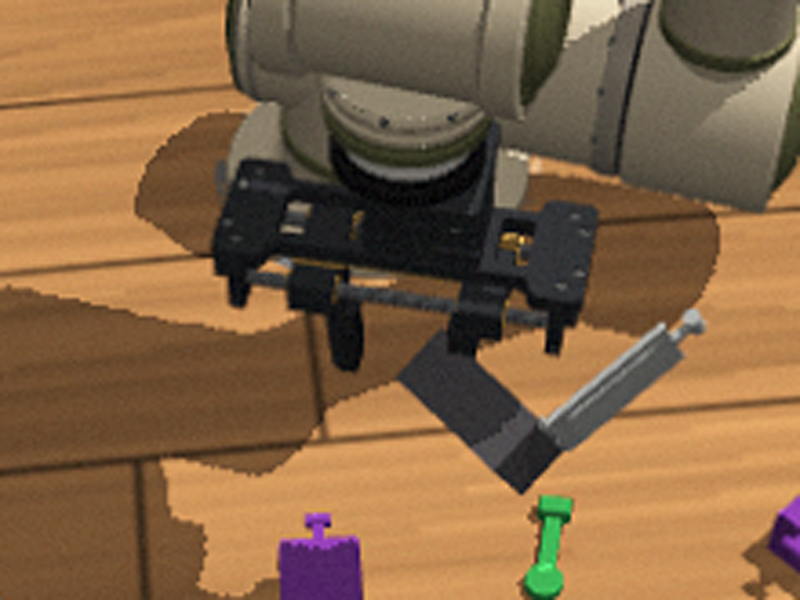

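The left tin (stiff) hangs jammed on the +y finger: body at crop (480,410), hinge end down at (525,470), lid wide open toward (690,320). I'll take it to the bare bench where it came from, lower it until it bears, and let the finger free there.

```bash
python3 -m crank '[[0.3,0.3,0,0],[0.6,0.55,0,0],[0.6,0.55,0,0],[0.6,0.55,0,0],[0.6,0.55,0,0],[0.6,0.5,0,0],[0.5,0.4,0,0],[0.3,0.3,0,0],[0,0,0,0],[0,0,0,0],[0,0,0,0]]'; python3 -m crank '[[0,0,-0.4,0],[0,0,-0.5,0],[0,0,-0.5,0],[0,0,-0.5,0],[0,0,-0.5,0],[0,0,-0.4,0],[0,0,-0.3,0],[0,0,-0.2,0],[0,0,-0.15,0],[0,0,-0.1,0],[0,0,0,0],[0,0,0,0]]'
```

```text
time_s: 12.95
tcp_pos: [0.5305, 0.1195, 0.1939]
ee_rot: [[0.951, -0.309, -0.001], [-0.309, -0.951, -0.0], [-0.001, 0.001, -1.0]]
contact_force: [-0.1, -0.6, -3.9]
gripper_width: 0.048
gripper_force: 125.0
time_s: 13.95
tcp_pos: [0.5309, 0.1195, 0.053]
ee_rot: [[0.951, -0.31, 0.001], [-0.31, -0.951, 0.0], [0.001, -0.0, -1.0]]
contact_force: [0.5, 0.5, -3.6]
gripper_width: 0.0482
gripper_force: 125.0
```

```bash
python3 -m crank '[[0,0,-0.2,0],[0,0,-0.1,0],[0,0,0,0]]'; python3 -m crank '[[0,0,-0.1,0],[0,0,-0.1,0],[0,0,0,0]]'; python3 -m crank '[[0,0,-0.05,0],[0,0,0,0],[0,0,0,0]]' | grep -E "pos|force"
```

```text
time_s: 14.2
tcp_pos: [0.5301, 0.1196, 0.0397]
ee_rot: [[0.951, -0.309, -0.001], [-0.309, -0.951, -0.0], [-0.001, 0.0, -1.0]]
contact_force: [-0.2, -0.1, -4.4]
gripper_width: 0.048
gripper_force: 124.9
time_s: 14.45
tcp_pos: [0.5308, 0.1196, 0.0322]
ee_rot: [[0.951, -0.31, 0.0], [-0.31, -0.951, 0.0], [0.0, -0.0, -1.0]]
contact_force: [-0.4, -0.8, -2.0]
gripper_width: 0.0478
gripper_force: 127.8
tcp_pos: [0.5309, 0.1194, 0.0315]
contact_force: [-4.2, -3.3, 6.1]
gripper_force: 128.7
```

```bash
python3 - <<'E'
from h import *
c=imaging.capture("scene"); t=imaging.capture("top"); s=sense()
u,v=proj(c,s["tcp_pos"]).astype(int); a=cv2.resize(c["image"][v-75:v+45,u-60:u+100],(800,600),interpolation=cv2.INTER_CUBIC)
cv2.imwrite("pics/down.png",a); print(u,v)
E
```

```text
397 269
```

View pics/down.png

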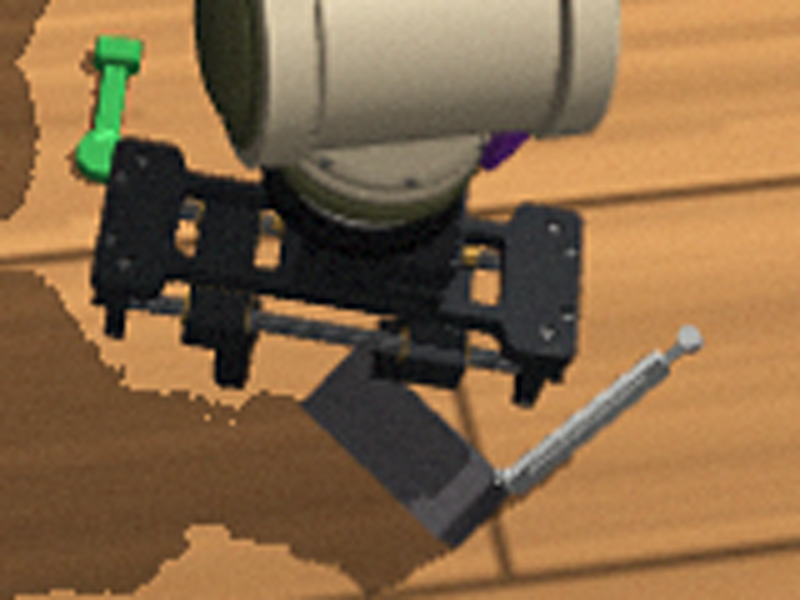

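The tin rests half on its side, lug end-on at crop (688,340) and hinge edge down at (450,545), with the +y finger wedged in its mouth at (430,375). I'll try working the finger in its opening direction while the bench bears the tin.

```bash
Z='[[0,0,0,0],[0,0,0,0],[0,0,0,0],[0,0,0,0],[0,0,0,0],[0,0,0,0]]'; python3 -m crank '[[0,0,0,0],[0,0,0,0],[0,0,0,0],[0,0,0,0],[0,0,0,0],[0,0,0,0]]' 88 | grep -E "pos|force|width"; cat > look.py <<'E'
import sys
from h import *
# numbers on bright steel blobs near the moved tin, scene camera
c=imaging.capture("scene"); t=imaging.capture("top"); np.savez("sc.npz",**c); np.savez("tp.npz",**t)
for nm,k,lo in(("scene",c,(200,180,560,360)),("top",t,(150,150,400,290))):
    hsv=cv2.cvtColor(k["image"],cv2.COLOR_BGR2HSV); m=cv2.inRange(hsv,(0,0,int(sys.argv[1]) if len(sys.argv)>1 else 90),(180,60,255))
    x0,y0,x1,y1=lo; n,l,st,ce=cv2.connectedComponentsWithStats(m[y0:y1,x0:x1])
    for i in range(1,n):
        if st[i,4]>40: print(nm,(st[i,:4]+[x0,y0,0,0]).tolist(),st[i,4],(ce[i]+[x0,y0]).round(1))
E
python3 look.py
```

```text
tcp_pos: [0.531, 0.1193, 0.0315]
contact_force: [-2.9, -3.8, 5.6]
gripper_width: 0.0856
gripper_force: 136.8
scene [388, 180, 61, 42] 1678 [417.3 194.8]
scene [449, 180, 12, 40] 267 [454.8 195.7]
scene [523, 180, 32, 51] 208 [540.1 203.5]
scene [539, 183, 21, 20] 82 [549.  192.1]
scene [200, 206, 31, 102] 1185 [208.8 264.4]
scene [403, 226, 23, 9] 78 [414.1 230. ]
scene [298, 265, 36, 46] 883 [315.2 288.6]
scene [443, 266, 43, 28] 180 [464.4 280.2]
top [377, 150, 23, 17] 347 [388.2 157.3]
top [183, 190, 74, 85] 3124 [220.7 228.7]
top [304, 202, 27, 38] 642 [316.8 220.1]
top [389, 224, 11, 9] 89 [394.2 228.3]
top [150, 277, 86, 13] 488 [191.5 284.8]
```

The tin moves with the finger even when it's borne by the bench. I'll press down gently so that it pivots flat and the fingertip is levered out, watching the force.

```bash
for i in 1 2 3; do :; done; python3 -m crank '[[0,0,-0.06,0],[0,0,0,0],[0,0,0,0]]' | grep -E "pos|force|width";  python3 -m crank '[[0,0,-0.06,0],[0,0,0,0],[0,0,0,0]]' | grep -E "pos|force|width"; python3 look.py | grep "scene.*4[34].," 
```

```text
tcp_pos: [0.531, 0.1193, 0.0303]
contact_force: [-10.4, -5.1, 19.1]
gripper_width: 0.0883
gripper_force: 141.4
tcp_pos: [0.5307, 0.1196, 0.0297]
contact_force: [-18.5, -7.0, 38.5]
gripper_width: 0.0876
gripper_force: 143.8
scene [449, 180, 11, 38] 262 [454.7 194.6]
scene [440, 266, 46, 28] 180 [464.8 280.2]
```

```bash
python3 -m crank '[[-0.15,0.1,-0.03,0],[0,0,0,0],[0,0,0,0]]' | grep -E "pos|force|width";  python3 -m crank '[[-0.2,0.15,-0.03,0],[0,0,0,0],[0,0,0,0]]' | grep -E "pos|force|width";  python3 -m crank '[[-0.2,0.15,-0.03,0],[0,0,0,0],[0,0,0,0]]' | grep -E "pos|force|width"; python3 look.py | grep "scene.*4[34].," 
```

```text
tcp_pos: [0.5271, 0.1243, 0.028]
contact_force: [-5.5, 0.8, 25.0]
gripper_width: 0.088
gripper_force: 148.2
tcp_pos: [0.5187, 0.1304, 0.0257]
contact_force: [-1.2, 3.1, 15.0]
gripper_width: 0.088
gripper_force: 149.6
tcp_pos: [0.5087, 0.1365, 0.023]
contact_force: [-2.5, 4.4, 10.0]
gripper_width: 0.0883
gripper_force: 152.6
scene [430, 263, 57, 30] 572 [456.6 278. ]
```

The tin is pivoting: the lid now shows more of its face. Carrying on the same way.

```bash
for k in; do :; done; python3 -m crank '[[-0.2,0.15,-0.06,0],[-0.2,0.15,-0.06,0],[0,0,0,0],[0,0,0,0]]' | grep -E "pos|force|width";  python3 -m crank '[[-0.2,0.15,-0.06,0],[-0.2,0.15,-0.06,0],[0,0,0,0],[0,0,0,0]]' | grep -E "pos|force|width";  python3 look.py | grep "scene.*4[0-9].," 
```

```text
tcp_pos: [0.4961, 0.1479, 0.0205]
contact_force: [1.8, -2.4, 24.2]
gripper_width: 0.0876
gripper_force: 143.5
tcp_pos: [0.4807, 0.161, 0.0163]
contact_force: [-1.5, 5.3, 32.7]
gripper_width: 0.0879
gripper_force: 137.5
scene [408, 180, 13, 18] 120 [412.8 187.2]
scene [419, 180, 41, 19] 343 [436.1 186.4]
scene [462, 180, 10, 16] 51 [467.5 186.4]
scene [443, 257, 15, 8] 55 [450.6 261.1]
scene [454, 258, 36, 26] 567 [470.7 270.3]
```

```bash
python3 -m crank '[[-0.2,0.15,-0.06,0],[-0.2,0.15,-0.06,0],[0,0,0,0],[0,0,0,0]]' | grep -E "pos|force|width"; python3 -m crank '[[0,0,0.3,0],[0,0,0.5,0],[0,0,0.5,0],[0,0,0,0],[0,0,0,0]]' | grep -E "pos|force|width";  python3 look.py | grep "scene.*4[0-9].," 
```

```text
tcp_pos: [0.4619, 0.1738, 0.0104]
contact_force: [-9.8, 12.0, 32.9]
gripper_width: 0.0882
gripper_force: 114.6
tcp_pos: [0.461, 0.1717, 0.06]
contact_force: [0.4, 0.1, 0.3]
gripper_width: 0.0881
gripper_force: 0.0
scene [434, 180, 13, 10] 57 [440.6 184.9]
scene [444, 241, 46, 23] 382 [466.5 251.4]
```

Free: pad force 0 and no load. I'll rise clear and measure both tins.

```bash
python3 -m crank '[[0,0,0.8,0],[0,0,0.9,0],[0,-0.5,0.9,0],[-0.3,-0.9,0.9,0],[-0.3,-0.9,0.6,0],[-0.3,-0.9,0,0],[-0.3,-0.9,0,0],[-0.3,-0.9,0,0],[-0.3,-0.9,0,0],[-0.3,-0.9,0,0],[0,0,0,0],[0,0,0,0]]' 88| grep -E "time|pos|force|width"; python3 - <<'E'
from h import *
T=imaging.capture("top");S=imaging.capture("scene");np.savez("tp.npz",**T);np.savez("sc.npz",**S)
bt,xt,lt=parts(T,(317,218)); bs,xs,ls=parts(S,(315,290))
print(bt,lt,bs,ls,tri(T,bt,S,bs),tri(T,lt,S,ls))
for c,b,x,l in((T,bt,xt,lt),(S,bs,xs,ls)):
    B=plane(c,b,.040);G=plane(c,l,.038);d=B-G;C=[plane(c,v,.04) for v in x]
    print(B.round(4),G.round(4),np.hypot(*d[:2]).round(4),"yaw",np.degrees(np.arctan2(d[1],d[0])).round(1),[np.degrees(np.arctan2(*(C[i]-C[i-1])[1::-1])).round(1) for i in (0,1,2,3)])
a=cv2.resize(S["image"][200:320,370:530],(533,400),interpolation=cv2.INTER_CUBIC);b=cv2.resize(T["image"][160:300,160:252],(263,400),interpolation=cv2.INTER_CUBIC)
cv2.imwrite("pics/L.png",np.hstack([a,b]))
E
```

```text
time_s: 19.47
tcp_pos: [0.3795, -0.0919, 0.2138]
contact_force: [0.7, 0.5, 0.1]
gripper_width: 0.0885
gripper_force: 0.0
[316.54714966 219.91508484] [322.61290323 238.03629032] [315.72998047 289.31872559] [304.93934911 267.04659763] (array([ 0.55785046, -0.05806238,  0.03416297]), np.float64(0.001399946866243918)) (array([ 0.51136981, -0.073919  ,  0.04863485]), np.float64(0.000497357117257178))
[ 0.5567 -0.0588  0.04  ] [ 0.513  -0.0737  0.038 ] 0.0461 yaw 18.9 [np.float64(16.3), np.float64(-73.3), np.float64(-163.9), np.float64(106.6)]
[ 0.5609 -0.0578  0.04  ] [ 0.5053 -0.0736  0.038 ] 0.0578 yaw 16.0 [np.float64(-163.5), np.float64(111.6), np.float64(15.2), np.float64(-69.6)]
```

View pics/L.png

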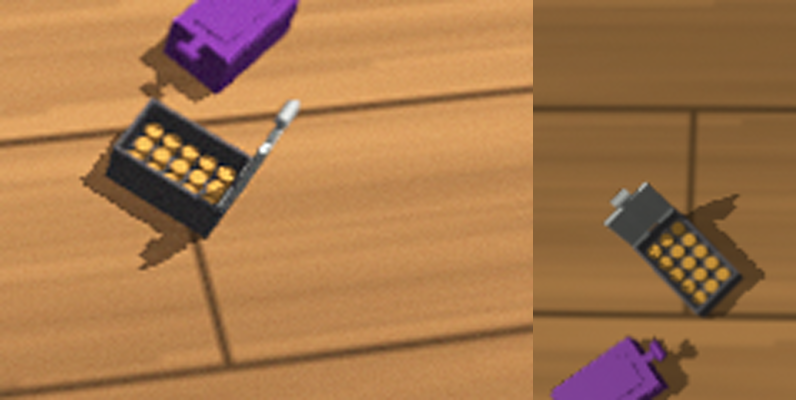

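The left tin stands upright again on the bench at about scene (423,248), top (215,252), with its lid wide open and its hinge toward upper left (yaw about 45°). The jets are in place. The right tin measures origin (0.557,-0.059), yaw 16°, lug (0.505,-0.074), agreed by both views. Now to try its lid.

```bash
python3 -m crank '[[0.4,0.05,0,0.7],[0.4,0.05,0,0.7],[0.4,0.05,0,0.7],[0.4,0.05,0,0.7],[0.4,0.05,-0.4,0.7],[0.4,0.05,-0.6,0.7],[0.4,0.05,-0.8,0.7],[0.25,0.05,-0.8,0.8],[0,0,0,0],[0,0,0,0],[0,0,0,0],[0,0,0,0]]' 50; python3 - <<'E'
from h import *
s=sense();print(s["tcp_pos"],(np.array([.5022,-.0746,.029])-s["tcp_pos"])/.04, np.degrees(np.arctan2(s["ee_rot"][1][0],s["ee_rot"][0][0])),s["gripper_width"])
E
```

```text
time_s: 20.57
tcp_pos: [0.5023, -0.0742, 0.1126]
ee_rot: [[0.961, 0.278, 0.003], [0.278, -0.961, -0.001], [0.002, 0.002, -1.0]]
contact_force: [0.0, -1.1, 0.9]
gripper_width: 0.0504
gripper_force: 0.0
[ 0.50230333 -0.07421199  0.11263168] [-0.00258332 -0.00970025 -2.09079212] 16.12788793358797 0.050410941449685075
```

```bash
python3 -m crank '[[0,-0.01,-0.5,0],[0,0,-0.6,0],[0,0,-0.5,0],[0,0,-0.3,0],[0,0,-0.19,0],[0,0,0,0],[0,0,0,0]]' 50; python3 -m crank '[[0,0,0,0],[0,0,0,0],[0,0,0,0],[0,0,0,0],[0,0,0,0],[0,0,0,0]]' 8
```

```text
time_s: 21.15
tcp_pos: [0.5024, -0.0751, 0.0282]
ee_rot: [[0.961, 0.278, 0.002], [0.278, -0.961, -0.001], [0.001, 0.001, -1.0]]
contact_force: [0.4, -0.3, -0.0]
gripper_width: 0.0497
gripper_force: 0.0
time_s: 21.65
tcp_pos: [0.502, -0.0748, 0.0273]
ee_rot: [[0.96, 0.279, 0.0], [0.279, -0.96, -0.0], [0.0, 0.0, -1.0]]
contact_force: [-0.8, -0.9, 0.6]
gripper_width: 0.0151
gripper_force: 30.0
```

```bash
python3 -m crank '[[0.01,0.005,0.15,0],[0.015,0.005,0.15,0],[0.03,0.01,0.15,0],[0.035,0.01,0.15,0],[0.05,0.015,0.145,0],[0.05,0.015,0.145,0],[0.07,0.02,0.135,0],[0.07,0.02,0.135,0],[0.085,0.025,0.125,0],[0.085,0.025,0.125,0],[0.1,0.03,0.115,0],[0.1,0.03,0.115,0]]'; python3 -m crank '[[0,0,0,0],[0,0,0,0]]';python3 look.py | grep -E "scene.*\[(2[89]|3[0-4]).,"
```

```text
time_s: 22.65
tcp_pos: [0.5304, -0.0663, 0.0932]
ee_rot: [[0.96, 0.279, 0.0], [0.279, -0.96, 0.0], [0.0, -0.0, -1.0]]
contact_force: [0.5, 0.4, -2.5]
gripper_width: 0.0152
gripper_force: 30.0
time_s: 22.82
tcp_pos: [0.5301, -0.0663, 0.0928]
ee_rot: [[0.96, 0.279, 0.0], [0.279, -0.96, -0.0], [0.0, 0.0, -1.0]]
contact_force: [-2.1, -0.6, -0.2]
gripper_width: 0.0146
gripper_force: 30.0
scene [332, 180, 14, 27] 204 [338.4 189.6]
scene [286, 207, 34, 17] 188 [303.6 215.1]
scene [302, 260, 33, 51] 948 [317.6 286.9]
```

```bash
python3 -m crank '[[0,0,0,0],[0,0,0,0],[0,0,0,0],[0,0,0,0],[0,0,0,0],[0,0,0,0],[0,0,0,0],[0,0,0,0],[0,0,0,0],[0,0,0,0],[0,0,0,0],[0,0,0,0]]' 88|grep -E "pos|width|force"; python3 -m crank '[[0,0,0.4,0],[0,0,0.8,0],[0,0,0.8,0],[0,0,0.8,0],[-0.6,0.5,0,0],[-0.8,0.5,0,0],[-0.8,0.5,0,0],[-0.8,0.5,0,0],[0,0,0,0],[0,0,0,0]]'|grep -E "time|pos|force|width"; cat > meas.py <<'E'
import sys
from h import *
T=imaging.capture("top");S=imaging.capture("scene");np.savez("tp.npz",**T);np.savez("sc.npz",**S)
bs,xs,ls=parts(S,(317,288)); B=plane(S,bs,.04);G=plane(S,ls,.038);d=B-G
print("scene",B.round(4),G.round(4),np.hypot(*d[:2]).round(4),np.degrees(np.arctan2(d[1],d[0])).round(1))
try:
    bt,xt,lt=parts(T,(317,220)); C=[plane(T,v,.04) for v in xt]
    print("top",plane(T,bt,.04).round(4),[np.linalg.norm(C[i]-C[i-1]).round(3) for i in(1,2)],"tri lid",tri(T,bt,S,bs)[0].round(4))
except Exception as e: print(e)
E
python3 meas.py; python3 look.py 80| grep -E "scene"
```

```text
tcp_pos: [0.53, -0.0664, 0.0927]
contact_force: [0.5, -0.2, -0.2]
gripper_width: 0.0879
gripper_force: 0.0
time_s: 24.75
tcp_pos: [0.409, 0.0143, 0.2052]
contact_force: [0.2, -0.6, 0.9]
gripper_width: 0.0879
gripper_force: 0.0
scene [ 0.5609 -0.0578  0.04  ] [ 0.5054 -0.0737  0.038 ] 0.0577 16.0
top [ 0.557  -0.0585  0.04  ] [np.float64(0.048), np.float64(0.082)] tri lid [ 0.5581 -0.058   0.0345]
scene [523, 180, 32, 51] 221 [540.  203.5]
scene [539, 183, 21, 20] 84 [548.8 192.1]
scene [200, 206, 31, 102] 1185 [208.8 264.5]
scene [435, 230, 25, 32] 110 [448.7 244.3]
scene [298, 265, 36, 46] 894 [315.2 288.7]
```

The right lid fell shut: the measurement is identical to before lifting. So right is good and left is stiff, as found. Now I'll measure the left tin's rim and the chute mouth.

```bash
python3 - <<'E'
from h import *
T,S=load("tp"),load("sc")
top=[(210.7,234.2),(196.7,245.8),(220.2,270.3),(233.1,256.3)]; sc=[(435.4,263.6),(445,248),(415.9,229.4),(402.1,245)]
P=[]
for a,b in zip(top,sc):
    p,e=tri(T,a,S,b); q=plane(T,a,.036); P.append(q); print("tri",p.round(4),e.round(4),"plane",q.round(4))
P=np.array(P); h=(P[0]+P[1])/2; f=(P[2]+P[3])/2; print("c",P.mean(0).round(4),"yaw",np.degrees(np.arctan2(*(h-f)[1::-1])),"len",np.linalg.norm(h-f),"wid",np.linalg.norm(P[0]-P[1]),np.linalg.norm(P[2]-P[3]))
for n,c,bx in(("top",T,(180,220,250,290)),("scene",S,(390,210,470,280))):
    hsv=cv2.cvtColor(c["image"],cv2.COLOR_BGR2HSV)
    for lo,hi,nm in(((14,150,140),(30,255,255),"brass"),((0,0,0),(180,110,75),"dark")):
        m=cv2.inRange(hsv,lo,hi); x0,y0,x1,y1=bx; m=m[y0:y1,x0:x1]
        if nm=="dark": m=cv2.morphologyEx(m,cv2.MORPH_CLOSE,np.ones((7,7)))
        n_,l,st,ce=cv2.connectedComponentsWithStats(m); 
        if nm=="dark": m=(l==1+st[1:,4].argmax())
        pts=np.argwhere(m)[:,::-1].astype(np.float32)+[x0,y0]
        r=cv2.minAreaRect(pts.astype(np.float32)); print(n,nm,len(pts),np.round(r[0],1),np.round(r[1],1),round(r[2],1),cv2.boxPoints(r).round(1).tolist())
T0=load("top0"); g=cv2.cvtColor(T0["image"],cv2.COLOR_BGR2GRAY)
print("row250",g[235,400:500].tolist()); print("col445",g[200:305,445].tolist())
E
```

```text
tri [0.5233 0.2025 0.0252] 0.0074 plane [0.5206 0.1969 0.036 ]
tri [0.4927 0.2323 0.0341] 0.0033 plane [0.492  0.2303 0.036 ]
tri [0.435  0.1771 0.0308] 0.0106 plane [0.4332 0.171  0.036 ]
tri [0.4688 0.1432 0.0257] 0.0021 plane [0.4673 0.1407 0.036 ]
c [0.4783 0.1847 0.036 ] yaw 45.870053008009144 len 0.08047634602304758 wid 0.04394906499593144 0.045604011194205166
top brass 1792 [213.5 254.6] [69.1 68.8] 1.7 [[177.89999389648438, 287.8999938964844], [180.0, 219.1999969482422], [249.10000610351562, 221.3000030517578], [247.0, 290.0]]
top dark 971 [209.8 247.2] [49.  37.9] 18.4 [[180.5, 257.5], [192.5, 221.5], [239.0, 237.0], [227.0, 273.0]]
scene brass 301 [430. 245.] [68. 78.] 90.0 [[391.0, 211.0], [469.0, 211.0], [469.0, 279.0], [391.0, 279.0]]
scene dark 922 [422.6 250.1] [38.2 26.9] 31.0 [[399.29998779296875, 251.8000030517578], [413.20001220703125, 228.6999969482422], [446.0, 248.39999389648438], [432.1000061035156, 271.5]]
row250 [96, 96, 95, 96, 95, 101, 105, 106, 106, 105, 105, 106, 105, 105, 105, 105, 104, 95, 172, 192, 140, 131, 138, 139, 139, 139, 139, 139, 140, 140, 139,
[... 162 characters left out ...]
40, 140, 140, 140, 140, 140, 140, 140, 140, 142, 142, 141, 133, 125, 130, 84, 96, 96, 96, 97, 97, 96, 147, 160, 160, 160, 160, 160, 159, 159, 159, 159, 159, 159, 159, 158, 159]
col445 [66, 80, 98, 103, 101, 102, 104, 104, 110, 177, 184, 116, 95, 97, 97, 135, 143, 143, 144, 145, 143, 142, 145, 145, 145, 144, 143, 144, 143, 144, 143, 144, 143, 142, 143, 144, 143, 142, 140, 139, 137, 139, 141, 142, 144, 143, 142, 141, 141, 142, 142, 142, 142, 141, 142, 142, 144, 146, 146, 145, 144, 144, 144, 143, 145, 143, 142, 143, 145, 144, 143, 143, 142, 143, 143, 142, 143, 146, 144, 144, 144, 143, 143, 144, 145, 143, 142, 143, 122, 157, 189, 143, 97, 95, 96, 110, 118, 118, 114, 107, 105, 106, 108, 108, 111]
```

```bash
python3 - <<'E'
from h import *
T=load("top0"); S=load("scene0")
a=plane(T,(420,211),.2);b=plane(T,(419.5,289),.2);print(a,b)
d=(a-b);L=np.hypot(*d[:2]);u=d/L;v=np.array([u[1],-u[0],0]) ;m=(a+b)/2+v*.075;print(L,u,"mouth",m)
# check: where this rim lies in the scene picture at z=.2 (saw the near-robot +y corner at 193,181)
print(proj(S,b),proj(S,a), tri(T,(418.5,290),S,(193,181)))
E
```

```text
[ 0.54866748 -0.2831426   0.2       ] [ 0.38012168 -0.27948684  0.2       ]
0.16858544593061925 [ 0.99976485 -0.02168493  0.        ] mouth [ 0.46276821 -0.35629708  0.2       ]
[191.60283399 180.92938783] [188.36180198 254.94008255] (array([ 0.37818364, -0.27755912,  0.19712039]), np.float64(0.0004335707314545864))
```

Chute mouth: (0.463,-0.356,0.200). The edge measures 169 mm against the stated 170, and its height by two views is 0.197. The left tin measures centre (0.478,0.185), yaw 46°, length 80 mm. I'll shut its lid by the lug first, so I'm locating the raised lug.

```bash
python3 - <<'E'
from h import *
T,S=load("tp"),load("sc")
p,e=tri(T,(190.4,229.7),S,(457.1,232.1)); print("lug",p,e)
c=np.array([.4783,.1847]);y=np.radians(45.9);u=np.array([np.cos(y),np.sin(y)]);v=np.array([-u[1],u[0]])
print("tin frame",(p[:2]-c)@u,(p[:2]-c)@v,p[2])
for t in(80,90,97.4):
    a=np.radians(t+1.2); r=.04-.094*np.cos(a); P=np.r_[c+u*r,.036+.094*np.sin(a)]; print(t,P.round(4),proj(T,P),proj(S,P))
E
```

```text
lug [0.51585324 0.22875395 0.13184502] 0.003998439020819231
tin frame 0.05777007874949988 0.003689733782330132 0.1318450229628655
80 [0.4961 0.2031 0.1289] [200.57803037 238.31361957] [440.95166837 226.0586467 ]
90 [0.5075 0.2148 0.13  ] [195.58822504 233.24573709] [448.12326796 229.86267236]
97.4 [0.5159 0.2235 0.1289] [192.07492158 229.6421995 ] [453.25281584 233.21000527]
```

```bash
python3 -m crank '[[0.2,0.4,0,0.5],[0.35,0.7,0,0.7],[0.35,0.7,0,0.7],[0.35,0.7,0,0.7],[0.35,0.7,0,0.7],[0.35,0.7,0,0.7],[0.35,0.7,0,0.6],[0.3,0.6,0,0.4],[0,0,0,0],[0,0,0,0],[0,0,0,0]]' 40 | grep -E "time|force"; python3 - <<'E'
from h import *
s=sense();print(s["tcp_pos"],(np.array([.5135,.2235,.12])-s["tcp_pos"])/.04, np.degrees(np.arctan2(s["ee_rot"][1][0],s["ee_rot"][0][0])),s["gripper_width"])
E
```

```text
time_s: 25.87
contact_force: [-0.4, -0.9, -0.2]
gripper_force: 0.0
[0.51414453 0.22092514 0.20412888] [-0.01611324  0.06437148 -2.10322201] 46.120057160371644 0.039798881061676776
```

```bash
python3 -m crank '[[-0.02,0.06,0,0],[0,0,-0.5,0],[0,0,-0.6,0],[0,0,-0.5,0],[0,0,-0.3,0],[0,0,-0.2,0],[0,0,0,0],[0,0,0,0]]' 40| grep -E "pos|force|width"; python3 -m crank '[[0,0,0,0],[0,0,0,0],[0,0,0,0],[0,0,0,0],[0,0,0,0]]' 8| grep -E "pos|force|width"
```

```text
tcp_pos: [0.5134, 0.2236, 0.1212]
contact_force: [-0.2, 0.7, 0.3]
gripper_width: 0.0402
gripper_force: 0.0
tcp_pos: [0.5134, 0.224, 0.1212]
contact_force: [0.6, -0.4, 1.9]
gripper_width: 0.0149
gripper_force: 30.0
```

```bash
python3 -m crank '[[-0.175,-0.18,0.01,0],[-0.175,-0.18,0.01,0],[-0.175,-0.18,-0.045,0],[-0.175,-0.18,-0.045,0],[-0.165,-0.17,-0.1,0],[-0.165,-0.17,-0.1,0],[-0.145,-0.15,-0.15,0],[-0.145,-0.15,-0.15,0],[0,0,0,0]]'| grep -E "pos|force|width"; python3 -m crank '[[-0.12,-0.125,-0.19,0],[-0.12,-0.125,-0.19,0],[-0.09,-0.09,-0.22,0],[-0.09,-0.09,-0.22,0],[-0.053,-0.055,-0.245,0],[-0.053,-0.055,-0.245,0],[-0.015,-0.015,-0.2,0],[-0.015,-0.015,-0.2,0],[0,0,0,0],[0,0,0,0]]'| grep -E "pos|force|width"
```

```text
tcp_pos: [0.4595, 0.1689, 0.0976]
contact_force: [-0.5, -1.0, 2.9]
gripper_width: 0.015
gripper_force: 30.0
tcp_pos: [0.4381, 0.1469, 0.0293]
contact_force: [-2.1, -0.8, 0.3]
gripper_width: 0.015
gripper_force: 30.0
```

```bash
python3 -m crank '[[0,0,0,0],[0,0,0,0],[0,0,0,0],[0,0,0,0],[0,0,0.4,0],[0,0,0.7,0],[0,0,0.9,0],[-0.5,-0.9,0.9,0],[-0.6,-0.9,0.5,0],[-0.6,-0.9,0,0],[0,0,0,0],[0,0,0,0]]' 40| grep -E "time|pos|force|width"; python3 - <<'E'
from h import *
T=imaging.capture("top");S=imaging.capture("scene");np.savez("tp.npz",**T);np.savez("sc.npz",**S)
for c,n,p in((T,"top",(215,252)),(S,"scene",(423,247))):
    try:
        b,x,l=parts(c,p);B=plane(c,b,.04);G=plane(c,l,.038);d=B-G;C=[plane(c,v,.04) for v in x]
        print(n,b,B.round(4),G.round(4),np.hypot(*d[:2]).round(4),np.degrees(np.arctan2(d[1],d[0])).round(1),[np.linalg.norm(C[i]-C[i-1]).round(3) for i in(1,2)],[np.degrees(np.arctan2(*(C[i]-C[i-1])[1::-1])).round(1) for i in (0,1)])
    except Exception as e: print(n,e)
E
```

```text
time_s: 29.53
tcp_pos: [0.3784, 0.0521, 0.155]
contact_force: [0.1, 0.4, 0.0]
gripper_width: 0.0399
gripper_force: 0.0
top [212.00001526 250.00001526] [0.4816 0.1917 0.04  ] [0.3508 0.1872 0.038 ] 0.1308 2.0 [np.float64(0.049), np.float64(0.074)] [np.float64(46.5), np.float64(-43.9)]
scene [424.27203369 243.96322632] [0.4807 0.189  0.04  ] [0.4394 0.1524 0.038 ] 0.0552 41.6 [np.float64(0.049), np.float64(0.085)] [np.float64(-133.9), np.float64(141.8)]
```

```bash
python3 -m crank '[[0.5,0.7,0,0],[0.5,0.7,0,0],[0.5,0.7,0,0],[0.5,0.7,0,0],[0.49,0.65,0,0],[0,0,0,0],[0,0,-0.5,0],[0,0,-0.6,0],[0,0,-0.6,0],[0,0,0,0],[0,0,0,0]]' 78| grep -E "time|pos|force|width"
```

```text
time_s: 30.55
tcp_pos: [0.4778, 0.1918, 0.0858]
contact_force: [0.7, 0.7, 0.3]
gripper_width: 0.0779
gripper_force: 0.0
```

```bash
python3 -m crank '[[0,-0.03,-0.5,0],[0,0,-0.6,0],[0,0,-0.5,0],[0,0,-0.3,0],[0,0,-0.1,0],[0,0,0,0],[0,0,0,0]]' 78| grep -E "time|pos|force|width";python3 -m crank '[[0,0,0,0],[0,0,0,0],[0,0,0,0],[0,0,0,0],[0,0,0,0],[0,0,0,0]]' 30| grep -E "time|pos|force|width"
```

```text
time_s: 31.13
tcp_pos: [0.4792, 0.1903, 0.0077]
contact_force: [-1.4, 0.9, 0.4]
gripper_width: 0.078
gripper_force: 0.0
time_s: 31.63
tcp_pos: [0.4787, 0.19, 0.0068]
contact_force: [-0.8, -0.9, 3.3]
gripper_width: 0.0498
gripper_force: 30.0
```

```bash
python3 -m crank '[[0,0,0.4,0],[0,0,0.7,0],[0,0,0.8,0],[0,0,0.8,0],[0,0,0.8,0],[0,0,0.8,0],[0,0,0.8,0],[0,0,0.8,0],[0,-0.4,0.7,-0.4],[0,-0.7,0.4,-0.5],[0,-0.8,0,-0.5],[0,-0.8,0,-0.5]]'| grep -E "time|pos|force|width"; python3 -m crank '[[0,-0.8,0,-0.5],[0,-0.8,0,-0.5],[0,-0.8,0,-0.5],[0,-0.8,0,-0.5],[0,-0.8,0,-0.5],[0,-0.8,0,-0.5],[0,-0.8,0,-0.5],[0,-0.8,0,-0.5],[0,-0.8,0,-0.5],[0,-0.8,0,-0.5],[0,0,0,0],[0,0,0,0]]'| grep -E "time|pos|force|width"; python3 - <<'E'
from h import *
s=sense();print(s["tcp_pos"],(np.array([.463,-.356,.225])-s["tcp_pos"])/.04, np.degrees(np.arctan2(s["ee_rot"][1][0],s["ee_rot"][0][0])))
E
```

```text
time_s: 32.63
tcp_pos: [0.4779, 0.0812, 0.2867]
contact_force: [0.4, -0.2, -3.6]
gripper_width: 0.0499
gripper_force: 30.0
time_s: 33.63
tcp_pos: [0.4778, -0.2389, 0.2851]
contact_force: [-0.3, 0.9, -4.4]
gripper_width: 0.0501
gripper_force: 30.0
[ 0.47782348 -0.23888934  0.28507307] [-0.37058711 -2.92776655 -1.50182674] 4.661634885116692
```

```bash
python3 -m crank '[[-0.1,-0.7,0,-0.4],[-0.1,-0.7,0,-0.4],[-0.1,-0.7,0,0],[-0.07,-0.6,0,0],[0,-0.23,-0.2,0],[0,0,-0.5,0],[0,0,-0.5,0],[0,0,-0.3,0],[0,0,0,0],[0,0,0,0],[0,0,0,0]]'| grep -E "time|pos|force|width"
```

```text
time_s: 34.55
tcp_pos: [0.4641, -0.3546, 0.2273]
contact_force: [0.3, 0.7, -3.6]
gripper_width: 0.0499
gripper_force: 30.0
```

```bash
python3 -m crank '[[0,0,0,0],[0,0,0,0],[0,0,0,0],[0,0,0,0],[0,0,0,0],[0,0,0,0],[0,0,0,0],[0,0,0,0],[0,0,0,0],[0,0,0,0],[0,0,0,0],[0,0,0,0]]' 88| grep -E "time|pos|force|width"; python3 -m crank '[[0,0,0.8,0],[0,0,0.8,0],[0,0,0.5,0],[-0.5,0.8,0,0],[-0.7,0.8,0,0],[-0.7,0.8,0,0],[-0.7,0.8,0,0],[0,0.8,0,0],[0,0.8,0,0],[0,0.8,0,0],[0,0,0,0],[0,0,0,0]]'| grep -E "time|pos|force|width"; python3 meas.py; python3 - <<'E'
from h import *
T,S=load("tp"),load("sc"); T0,S0=load("top0"),load("scene0")
for n,a,b in(("top",T,T0),("scene",S,S0)):
    d=cv2.absdiff(a["image"],b["image"]).max(2)>45
    dark=(cv2.cvtColor(a["image"],cv2.COLOR_BGR2GRAY)<80)
    m=(d).astype(np.uint8); x0,y0,x1,y1=(400,195,590,315) if n=="top" else (0,175,230,340)
    k,l,st,ce=cv2.connectedComponentsWithStats(m[y0:y1,x0:x1])
    for i in range(1,k):
        if st[i,4]>40: print(n,(st[i,:4]+[x0,y0,0,0]).tolist(),st[i,4],(ce[i]+[x0,y0]).round(1), [plane(a,ce[i]+[x0,y0],.03).round(3).tolist()])
E
```

```text
time_s: 35.55
tcp_pos: [0.4636, -0.3552, 0.2264]
contact_force: [-0.6, -0.8, 0.0]
gripper_width: 0.0883
gripper_force: 0.0
time_s: 36.55
tcp_pos: [0.3612, -0.1322, 0.3109]
contact_force: [0.6, -1.5, 0.2]
gripper_width: 0.0879
gripper_force: 0.0
scene [ 0.5609 -0.0578  0.04  ] [ 0.5054 -0.0737  0.038 ] 0.0577 16.0
top [ 0.557  -0.0587  0.04  ] [np.float64(0.047), np.float64(0.082)] tri lid [ 0.5581 -0.058   0.0346]
top [506, 243, 25, 37] 686 [518.2 260.7] [[0.462, -0.555, 0.03]]
top [528, 245, 7, 33] 81 [531.  260.5] [[0.462, -0.588, 0.03]]
top [418, 251, 53, 41] 207 [430.7 279.2] [[0.416, -0.334, 0.03]]
top [400, 273, 11, 11] 99 [404.3 277.9] [[0.419, -0.27, 0.03]]
top [400, 289, 59, 24] 627 [421.3 300.7] [[0.364, -0.311, 0.03]]
top [472, 294, 34, 21] 364 [488.6 308. ] [[0.346, -0.476, 0.03]]
top [444, 302, 13, 10] 66 [450.1 306.4] [[0.351, -0.381, 0.03]]
scene [16, 175, 214, 83] 6660 [135.4 205.7] [[0.292, -0.446, 0.03]]
scene [62, 251, 37, 50] 1103 [ 79.2 276.3] [[0.468, -0.558, 0.03]]
```

The tin is in the bucket at (0.465,-0.556), agreed by two views. The right tin was knocked about 14 mm and turned 34° by the earlier mishap. There is time, so I'll slide it back to where it stood without lifting it.

```bash
python3 -m crank '[[0.5,0.2,0,0.3],[0.6,0.2,-0.2,0.4],[0.6,0.25,-0.6,0.4],[0.6,0.25,-0.8,0.4],[0.6,0.25,-0.8,0.4],[0.6,0.25,-0.8,0.4],[0.6,0.25,-0.8,0.4],[0.6,0.2,-0.8,0],[0.19,0,-0.5,0],[0,0,0,0],[0,0,0,0],[0,0,0,0]]' 78|grep -E "time|force"; python3 - <<'E'
from h import *
s=sense();print(s["tcp_pos"],(np.array([.5567,-.0586,.007])-s["tcp_pos"])/.04, np.degrees(np.arctan2(s["ee_rot"][1][0],s["ee_rot"][0][0])))
E
```

```text
time_s: 37.65
contact_force: [-0.8, 0.1, 1.1]
gripper_force: 0.0
[ 0.5569931  -0.06021753  0.09955656] [-0.00732745  0.04043829 -2.31391406] 16.106578349325787
```

```bash
python3 -m crank '[[0,0.04,-0.5,0],[0,0,-0.6,0],[0,0,-0.6,0],[0,0,-0.4,0],[0,0,-0.2,0],[0,0,0,0],[0,0,0,0]]' 78|grep -E "pos|force|width"; python3 -m crank '[[0,0,0,0],[0,0,0,0],[0,0,0,0],[0,0,0,0],[0,0,0,0],[0,0,0,0]]' 30|grep -E "pos|force|width"; python3 -m crank '[[-0.02,0.03,0,-0.5],[-0.02,0.03,0,-0.5],[-0.02,0.03,0,-0.5],[-0.02,0.03,0,-0.5],[-0.02,0.03,0,-0.5],[-0.02,0.03,0,-0.5],[-0.02,0.03,0,-0.5],[-0.02,0.03,0,-0.5],[-0.01,0.03,0,-0.5],[0,0.03,0,-0.5],[0,0,0,-0.5],[0,0,0,-0.2]]'|grep -E "pos|force|width|rot"
```

```text
tcp_pos: [0.5574, -0.0581, 0.0079]
contact_force: [-0.1, -0.2, 0.6]
gripper_width: 0.0781
gripper_force: 0.0
tcp_pos: [0.5571, -0.0577, 0.0069]
contact_force: [0.4, -1.2, 5.2]
gripper_width: 0.0493
gripper_force: 30.0
tcp_pos: [0.5507, -0.0457, 0.0069]
ee_rot: [[0.95, -0.311, 0.002], [-0.311, -0.95, -0.001], [0.002, 0.0, -1.0]]
contact_force: [0.8, 0.3, 5.1]
gripper_width: 0.05
gripper_force: 30.0
```

```bash
python3 -m crank '[[0,0,0,0],[0,0,0,0],[0,0,0,0],[0,0,0,0],[0,0,0,0],[0,0,0,0]]' 78|grep -E "pos|force|width"; python3 -m crank '[[0,0,0.3,0],[0,0,0.7,0],[0,0,0.8,0],[0,0,0.8,0],[0,0,0.8,0],[0,0,0.8,0],[-0.7,0,0.8,0],[-0.8,0.6,0,0],[-0.8,0.6,0,0],[-0.8,0.6,0,0],[0,0,0,0],[0,0,0,0]]'|grep -E "time|pos|force"; sed -i 's/(317,220)/(311,223)/;s/(317,288)/(321,287)/' meas.py; python3 meas.py
```

```text
tcp_pos: [0.55, -0.0455, 0.0063]
contact_force: [0.6, -0.4, -0.4]
gripper_width: 0.0778
gripper_force: 0.0
time_s: 41.23
tcp_pos: [0.4256, 0.0273, 0.2063]
contact_force: [0.1, -0.2, -0.5]
gripper_force: 0.0
scene [ 0.5539 -0.0469  0.04  ] [ 0.5066 -0.0313  0.038 ] 0.0497 -18.2
top [ 0.551  -0.0467  0.04  ] [np.float64(0.08), np.float64(0.047)] tri lid [ 0.5517 -0.0466  0.0358]
```

```bash
python3 -c "from workcell import hand_in; print(hand_in())"
```

```text
the job is handed in; nothing more can be done
None
```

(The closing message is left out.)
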